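Free the jammed sample bottle and stand it on the mat

ROBOT

A 7-joint arm with a two-finger parallel gripper is mounted at the origin on a cart in front of the work surface, level with it; the furniture and walls round the work are solid. World frame = base frame: x ahead of the robot, y to its left, z up, the work surface at z = 0. Lengths are in m, angles in rad, forces in N, time in s.
With the tool pointing down it reaches from about 0.4 to 0.9 m from the base axis. Payload 5.5 kg.
Tool frame: the origin (TCP) lies midway between the tips of the shut fingers; the grasp point (between the pads) lies 19 mm behind it (manip.grip_depth is the distance from the TCP to the grasp point, in m); z points along the fingers, x is the direction in which the jaws open and shut, and the axes are right-handed (so a half turn about z gives the same grasp; the last joint's range is limited). The gripper opens to 92 mm and grips with 3 to 60 N. Pads are 19 mm wide; open, the fingers measure 130 mm over their backs; the gripper's body (75 mm by 190 mm) begins 47 mm behind the grasp point.
Start: joints at [-1.022, 0.501, -0.427, 1.55, 0.221, 1.138, -0.21], TCP at [0.183, 0.624, 0.227] pointing down, gripper open.
Joint ranges: [-2.88, 2.88], [-0.31, 2.03], [-1.54, 1.56], [0.2, 2.42], [-1.41, 4.55], [0.19, 2.02], [-2.57, 2.57]. Speed limits (rad/s): [2.57, 2.57, 3.14, 3.14, 3.14, 3.14, 3.14].

INTERFACE

Orientations are given as a unit quaternion [x, y, z, w].
In Python, from bench import manip, effector, viewer gives the robot as it stands. Calls block until the motion is done:
- manip.move_pose(position, orientation): joint-space move of the TCP to a pose.
- manip.servo_line(position, ori=None, vel=0.15): straight line of the TCP; ori=None keeps the orientation; vel is the mean speed in m/s.
- manip.movej(angles): joint-space move.
- effector.open_jaws() and effector.close(f_grip=None): open the fingers fully, or close them until they stop; f_grip is the grip in N (None keeps the last).
- manip.sleep(seconds).
- manip.solve_ik(position, orientation): joint angles nearest the present ones, or None.
- viewer.get_image(name): name is "side" or "top" or "wrist"; returns the picture (384x512x3 uint8, red, green, blue); there is no depth.
- viewer.get_calibration(name): a dict with "vfov" (degrees; the focal length in pixels is half the picture's height over the tangent of half this angle, whatever the lens; pixels are square), "cx", "cy" (the principal point, pixels), "eye" and "attitude" of the camera in the world. Camera axes: x right, y down, z forward; pixel columns grow to the right and rows downward; lengths in m; the calibration is good to about 2 mm. A picture is of the moment at which its call begins: read the wrist's pose just before it. get_calibration takes no time and is no camera call; for the wrist camera it gives the pose at the moment of the call.
A pose or a line that the arm cannot do raises manip.PlanningError and nothing moves.
- manip.hand_in(): hands the job in, once; it reports no verdict.
Readings, each from a call of its own:
- manip.current_clock(): time.
- manip.current_q(): joint angles.
- manip.current_joint_velocities(): joint speeds.
- manip.current_tau(): joint torques, N m.
- manip.current_tool_pos(): TCP position.
- manip.current_tcp_rot(): TCP orientation.
- manip.current_force(): force on the tool from outside, world axes, zero at the start.
- manip.current_wrist_torque(): the same for the moment, N m.
- manip.current_finger_gap(): finger opening in m.
Only numpy, scipy, OpenCV 4.12 (cv2) and the standard library are available. Lean on these libraries where they do the work, as an engineer would, in place of code of your own. Each camera call takes 0.05 s, during which the arm holds its last target.

TASK

The square white sample bottle has got jammed cap-first in the corner of the carrying bin, under the brace rods and their spring pad. Draw it out of the corner and stand it upright, cap up, in the middle of the cork mat; never drop it or let it topple. Leave the flask and the beaker that stand behind the work where they are.

Things in the scene. Friction and masses are not known exactly. Their poses are not given: they have to be found in the camera images.
- bottle_mid (a point): Centre of the loose white plastic sample bottle, on its axis, 75 mm from either end; 150 mm long, 0.15 to 0.31 kg. Square body 44 x 44 mm (edges rounded 5 mm) for 118 mm from the base, then neck and fixed round cap. x runs along the axis from base to cap; y, z are normal to the flat sides. It starts lying level on the bin's floor, cap half under the rods, base half free from above.
- bottle_base (a point): Centre of the bottle's base face (44 mm square), axes as bottle_mid. When the bottle stands on the mat this point is 5 mm above the worktop.
- bottle_cap (a point): Centre of the end face of the bottle's round ribbed screw cap (37 mm across, 25 mm long, fixed on), axes as bottle_mid. At the start it points into the corner of the bin, a few mm from its walls.
- bin: Grey open bin fixed to the worktop, 240 mm along its x, 270 mm along its y, 66 mm high (rounded rim to 70 mm), walls and floor 4 mm thick; origin at the centre of its underside. The bottle is jammed in its (+x, -y) corner, lying along the corner's diagonal to within about 5 degrees. The other corners are open.
- bin_rods (a point): Point at the bin's rim height (66 mm), on the diagonal of the jammed corner, 80 mm from the inner corner, midway between two fixed steel rods 10 mm thick, 26 mm apart, that cross the corner square to the diagonal (61 to 71 mm above the worktop). x points along the diagonal into the corner. After 70 to 75 mm of drawing back, the cap is clear of the rods and the bottle can be lifted.
- bin_pad (a point): Underside of the rubber pad (30 mm along the diagonal, 44 mm across, 48 mm above the worktop) that hangs below the rods. A spring presses it on the bottle with about 6 N; it yields 3 mm up, then stops hard: no lifting here. Drawing the bottle level along its axis, base first, takes about 6 to 12 N for the first 40 mm, then it slips off the pad. Its stem's head reaches 74 mm.
- mat_top (a point): Centre of the top face of the square cork mat, 120 x 120 x 5 mm, fixed flat on the worktop beside the bin (left or right of it). Axes: z up, x and y along the mat's sides.
- flask: Glass conical flask, 92 mm wide, 124 mm high, standing loose behind the work. Origin under its centre. To be left alone.
- beaker: Glass beaker, 99 mm wide, 129 mm high, standing loose behind the work. Origin under its centre. To be left alone.
Not all that is in view belongs to the job. Several things look just like the part that bears bottle_mid: the one meant starts farthest to the robot's left.

How it is judged:
By the outcome, as a careful person would: the job done as asked, in the order asked, and still so for the second after the job is handed in, with the robot touching nothing.
It also fails if it takes over 54 s, if anything falls off the work surface, if the arm or the gripper's body presses on something with over 40 N, if the wrist force passes 120 N, or if a joint passes its speed limit or range.

## Working session

There is one attempt and no reset: what is moved stays moved. The work goes in short steps, each a Python script; the robot and the scene stay as the last script left them, time stands still between calls to the robot, and variables do not carry over. Pictures are saved under pics/ and viewed, and the job is handed in when it is done.

```bash
ls; mkdir -p pics
python3 - <<'E'
from bench import manip, effector, viewer
import cv2
for n in ["side","top","wrist"]:
    print(n,viewer.get_calibration(n))
    cv2.imwrite(f"pics/a_{n}.png",viewer.get_image(n)[:,:,::-1])
print(manip.current_clock(),manip.current_tcp_rot(),manip.grip_depth,manip.current_finger_gap())
E
```

```text
pics
side {'vfov': 49.09348872099859, 'cx': 255.22296335506857, 'cy': 186.65145475158948, 'eye': array([ 0.12845898, -0.9859356 ,  0.48897751]), 'attitude': array([ 0.80953043, -0.20266522,  0.14284283, -0.53214962])}
top {'vfov': 57.09965170956702, 'cx': 256.3931473969222, 'cy': 193.40563436599558, 'eye': array([ 0.47472208, -0.08562838,  1.07194727]), 'attitude': array([ 0.70715191, -0.70258925,  0.06172305, -0.04994775])}
wrist {'vfov': 59.02433700821908, 'cx': 255.82556828777754, 'cy': 195.61146860536795, 'eye': array([0.11909268, 0.64125443, 0.38381239]), 'attitude': array([0.79434199, 0.59445865, 0.07459895, 0.10037289])}
0.15 [ 8.00581492e-01  5.99223401e-01 -6.36054525e-04  4.31587951e-04] 0.0188 0.09145146987985883
```

View pics/a_side.png

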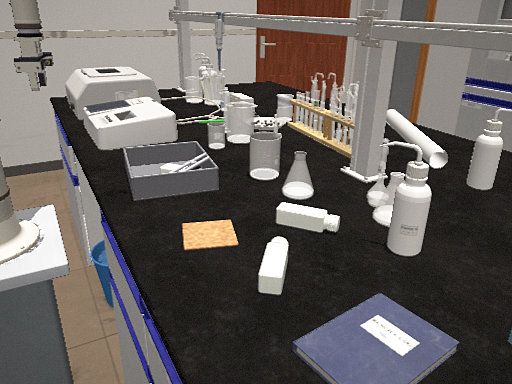

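View pics/a_top.png

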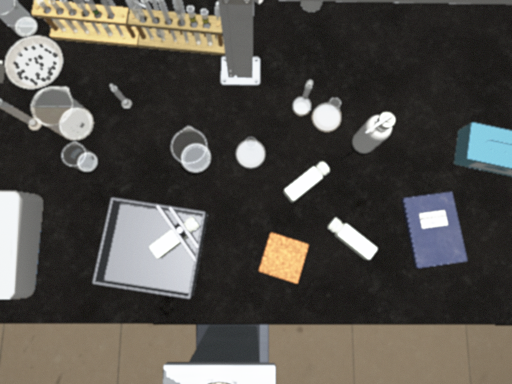

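View pics/a_wrist.png

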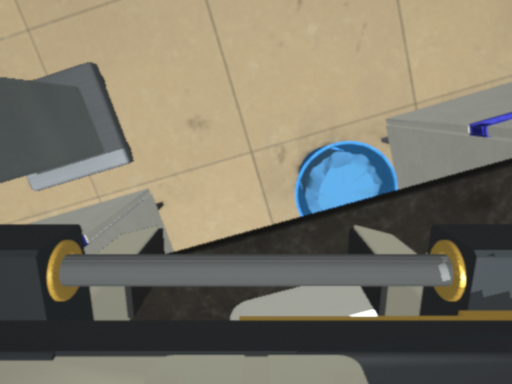

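The side view shows the bin at left (125–217, 143–195), the mat at (210,234), and two decoy bottles on the table. In the top view the target bottle lies in the bin with its base near (157,247) and its cap near (195,225). The mat is at (284,258), the beaker at (195,157) and the flask at (250,152).

```bash
cat > h.py <<'E'
import numpy as np, cv2
from scipy.spatial.transform import Rotation as R
def ray(cal,u,v,H=384):
    f=H/2/np.tan(np.radians(cal['vfov'])/2)
    d=np.array([(u-cal['cx'])/f,(v-cal['cy'])/f,1.])
    d=R.from_quat(cal['attitude']).apply(d); return np.array(cal['eye']),d/np.linalg.norm(d)
def onz(cal,u,v,z):
    e,d=ray(cal,u,v); return e+d*(z-e[2])/d[2]
def proj(cal,p,H=384):
    f=H/2/np.tan(np.radians(cal['vfov'])/2)
    c=R.from_quat(cal['attitude']).inv().apply(np.asarray(p)-cal['eye'])
    return np.array([cal['cx']+f*c[0]/c[2],cal['cy']+f*c[1]/c[2]])
def tri(*rs):
    A=np.zeros((3,3));b=np.zeros(3)
    for e,d in rs:
        M=np.eye(3)-np.outer(d,d);A+=M;b+=M@e
    p=np.linalg.solve(A,b)
    return p,[np.linalg.norm((np.eye(3)-np.outer(d,d))@(p-e)) for e,d in rs]
E
python3 - <<'E'
from h import *
from bench import viewer,manip
c=viewer.get_calibration("top")
for n,u,v,z in [("binTL",114,199,.07),("binTR",207,210,.07),("binBL",95,284,.07),("binBR",191,297,.07),("base",157,247,.048),("cap",195,225,.03),("mat",284,258,.005),("beaker",195,157,.0),("flask",250,152,.0)]:
    print(n,onz(c,u,v,z).round(3))
w=viewer.get_calibration("wrist");T=R.from_quat(manip.current_tcp_rot())
print(T.inv().apply(w['eye']-manip.current_tool_pos()),(T.inv()*R.from_quat(w['attitude'])).as_matrix().round(3),T.as_matrix().round(3))
im=cv2.imread("pics/a_top.png")[185:310,80:320]
cv2.imwrite("pics/a_topz.png",cv2.resize(im,None,fx=3.3,fy=3.3,interpolation=cv2.INTER_CUBIC))
im=cv2.imread("pics/a_side.png")[135:260,110:250]
cv2.imwrite("pics/a_sidez.png",cv2.resize(im,None,fx=4.5,fy=4.5,interpolation=cv2.INTER_CUBIC))
E
```

```text
binTL [0.615 0.304 0.07 ]
binTR [0.586 0.038 0.07 ]
binBL [0.38  0.339 0.07 ]
binBR [0.346 0.076 0.07 ]
base [0.481 0.181 0.048]
cap [0.545 0.077 0.03 ]
mat [ 0.451 -0.186  0.005]
beaker [0.759 0.089 0.   ]
flask [ 0.777 -0.082  0.   ]
[-0.00081319 -0.06656459 -0.15803619] [[ 1.    -0.     0.001]
 [ 0.     0.969  0.248]
 [-0.001 -0.248  0.969]] [[ 0.282  0.959 -0.001]
 [ 0.959 -0.282 -0.001]
 [-0.002 -0.    -1.   ]]
```

View pics/a_topz.png

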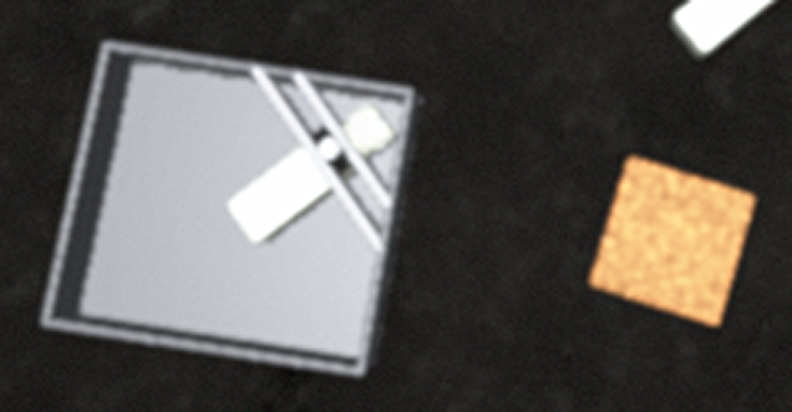

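View pics/a_sidez.png

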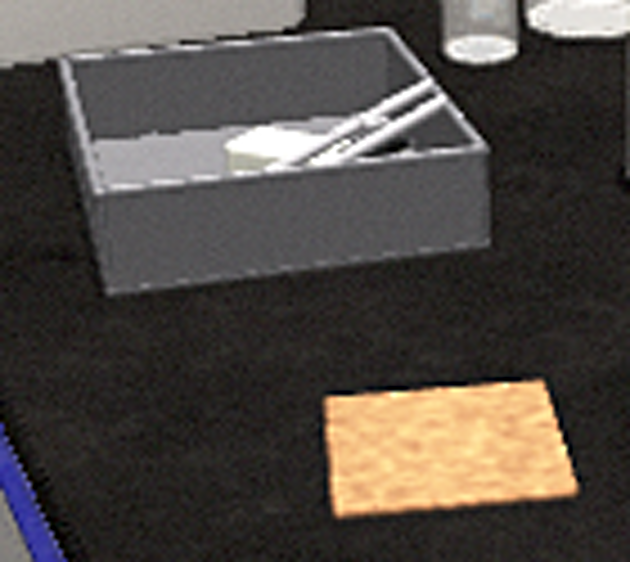

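```bash
cat >> h.py <<'E'
def frame(z,x):
    z=np.array(z,float);z/=np.linalg.norm(z);x=np.array(x,float);x-=z*(x@z);x/=np.linalg.norm(x)
    return R.from_matrix(np.c_[x,np.cross(z,x),z])
def quats(rot):  # both jaw-equivalent
    return [rot.as_quat(),(rot*R.from_euler('z',np.pi)).as_quat()]
E
python3 - <<'E'
from h import *
from bench import viewer,manip
m=np.array([0.451,-0.186])
print(manip.current_clock())
for hg in (0.06,0.075):
  for d in (0,15,25,35,45,55):
    out=[]
    for psi in range(-180,180,15):
        p=np.radians(psi);dd=np.radians(d)
        h=np.array([np.cos(p),np.sin(p),0]); z=h*np.cos(dd)-np.array([0,0,1])*np.sin(dd)
        x=np.array([-h[1],h[0],0])
        g=np.array([*m,hg]); tcp=g+z*manip.grip_depth
        for s,q in enumerate(quats(frame(z,x))):
            j=manip.solve_ik(tcp,q)
            if j is not None: out.append((psi,s))
    print(hg,d,out)
print(manip.current_clock())
E
```

```text
0.15
0.06 0 [(-150, 0), (-150, 1), (-135, 0), (-135, 1), (-120, 0), (-120, 1), (-105, 0), (-105, 1), (-90, 0), (-90, 1), (-75, 0), (-75, 1), (-60, 0), (-60, 1), (-45, 0), (-45, 1), (0, 0), (0, 1), (15, 0), (15, 1), (30, 0), (30, 1), (45, 0), (45, 1), (60, 0), (60, 1), (75, 0), (75, 1), (90, 0), (90, 1), (105, 0), (105, 1)]
0.06 15 [(-180, 0), (-165, 0), (-165, 1), (-150, 0), (-150, 1), (-135, 0), (-135, 1), (-120, 0), (-120, 1), (-105, 0), (-105, 1), (-90, 0), (-90, 1), (-75, 0), (-75, 1), (-60, 0), (-60, 1), (15, 0), (15, 1), (30, 0), (30, 1), (45, 0), (45, 1), (60, 0), (60, 1), (75, 0), (75, 1), (90, 0), (90, 1), (105, 0), (105, 1), (120, 0), (120, 1), (135, 0), (135, 1)]
0.06 25 [(-180, 0), (-180, 1), (-165, 0), (-165, 1), (-150, 0), (-150, 1), (-135, 0), (-135, 1), (-120, 0), (-120, 1), (-105, 0), (-105, 1), (-90, 0), (-90, 1), (-75, 0), (-75, 1), (30, 0), (30, 1), (45, 0), (45, 1), (60, 0), (60, 1), (75, 0), (75, 1), (90, 0), (90, 1), (105, 0), (105, 1), (120, 0), (120, 1), (135, 0), (135, 1), (150, 0), (150, 1), (165, 0), (165, 1)]
0.06 35 [(-180, 0), (-180, 1), (-165, 0), (-16
[... 2584 characters left out ...]
 (-135, 1), (-120, 0), (-120, 1), (-105, 0), (-105, 1), (-90, 0), (-90, 1), (-75, 0), (-75, 1), (30, 0), (30, 1), (45, 0), (45, 1), (60, 0), (60, 1), (75, 0), (75, 1), (90, 0), (90, 1), (105, 0), (105, 1), (120, 0), (120, 1), (135, 0), (135, 1), (150, 0), (150, 1), (165, 0), (165, 1)]
0.075 55 [(-180, 0), (-180, 1), (-165, 0), (-165, 1), (-150, 0), (-150, 1), (-135, 0), (-135, 1), (-120, 0), (-120, 1), (-105, 0), (-105, 1), (-90, 0), (-90, 1), (-75, 0), (-75, 1), (-60, 0), (-60, 1), (15, 0), (15, 1), (30, 0), (30, 1), (45, 0), (45, 1), (60, 0), (60, 1), (75, 0), (75, 1), (90, 0), (90, 1), (105, 0), (105, 1), (120, 0), (120, 1), (135, 0), (135, 1), (150, 0), (150, 1), (165, 0), (165, 1)]
0.15
```

Run:
```python
from h import *
from bench import viewer,manip
th=np.radians(-57);a=np.array([np.cos(th),np.sin(th),0]);up=np.array([0,0,1.])
mid=np.array([.513,.129,.03])
perp=np.array([-a[1],a[0],0])
for s in (1,-1):
    # tool y = s*a ; x = y cross z
    def rot(z,ydir):
        z=z/np.linalg.norm(z); return frame(z,np.cross(ydir,z))
    for name,g,t in [("look",mid-a*.067+up*.29,0),("grasp",mid-a*.04,0),("drawn",mid-a*.13,0),("re30",mid-a*.11,30),("re40",mid-a*.11,40),("re40up",mid-a*.11+up*.15,40)]:
        t=np.radians(t);z=-up*np.cos(t)-a*np.sin(t)
        r=rot(z,s*a); j=manip.solve_ik(g+z*.0188,r.as_quat()); print(s,name,None if j is None else np.round(j,2))
    for psi in (-60,-75,-90,-105):
      for d in (30,40):
        p=np.radians(psi);h=np.array([np.cos(p),np.sin(p),0]);d_=np.radians(d)
        z=h*np.cos(d_)-up*np.sin(d_); r=rot(z,s*up)
        j=manip.solve_ik(np.array([.451,-.186,.07])+z*.0188,r.as_quat());print(s,psi,d,None if j is None else np.round(j,2))
```

```text
1 look [-0.3   0.16 -0.14  1.81  0.02  1.18  0.13]
1 grasp [-0.28  0.56 -0.11  2.02  0.11  0.56  0.1 ]
1 drawn [-0.42  0.55 -0.16  2.06  0.16  0.55 -0.11]
1 re30 [ 0.06  0.71 -0.31  1.93 -0.41  0.77  0.71]
1 re40 [ 0.17  0.81 -0.37  1.87 -0.47  0.89  0.82]
1 re40up [ 0.1   0.53 -0.27  1.86 -0.54  1.15  0.75]
1 -60 30 None
1 -60 40 None
1 -75 30 [-0.66  0.81  0.36  2.31  1.34  0.8  -1.45]
1 -75 40 [-0.59  0.68  0.39  2.33  1.32  0.66 -1.29]
1 -90 30 [-0.54  0.82  0.28  2.14  1.02  0.95 -1.25]
1 -90 40 [-0.46  0.7   0.27  2.17  1.    0.83 -1.12]
1 -105 30 [-0.51  0.88  0.34  1.96  0.73  1.06 -1.09]
1 -105 40 [-0.43  0.76  0.31  2.01  0.72  0.95 -1.02]
-1 look [-1.5   0.4   1.38  1.84 -0.42  1.24 -2.56]
-1 grasp [-1.28  1.2   1.35  2.05 -1.33  1.21 -1.88]
-1 drawn [ 0.04  0.67 -0.72  2.04  0.7   0.69  2.57]
-1 re30 [-0.98  1.12  1.12  1.97 -1.37  1.53 -1.74]
-1 re40 [-0.76  1.04  0.9   1.9  -1.28  1.52 -1.73]
-1 re40up [-0.89  0.86  1.13  1.89 -1.14  1.7  -1.87]
-1 -60 30 None
-1 -60 40 None
-1 -75 30 [-0.08  0.78 -0.28  2.29  1.52  1.24  1.66]
-1 -75 40 [ 0.01  0.65 -0.29  2.31  1.49  1.05  1.81]
-1 -90 30 [-0.05  0.82 -0.29  2.12  1.27  1.31  1.75]
-1 -90 40 [ 0.02  0.7  -0.29  2.15  1.23  1.14  1.86]
-1 -105 30 [-0.    0.86 -0.29  1.95  1.07  1.41  1.8 ]
-1 -105 40 [ 0.05  0.75 -0.29  2.    1.03  1.24  1.89]
```

```bash
cat >> h.py <<'E'
up=np.array([0,0,1.])
def hd(deg): return np.array([np.cos(np.radians(deg)),np.sin(np.radians(deg)),0])
def rotzy(z,y): return frame(z,np.cross(y,z))
E
python3 - <<'E'
from h import *
from bench import viewer,manip
import pickle
a=hd(-57); r=rotzy(-up,a).as_quat()
mid=np.array([.513,.129,0])
P=[]
perp=np.array([-a[1],a[0],0])
for i,o in enumerate([a*.06-perp*.03+up*.30, a*.0+perp*.06+up*.27]):
    manip.move_pose(mid+o,r)
    manip.sleep(.2)
    c=viewer.get_calibration("wrist");im=viewer.get_image("wrist")
    cv2.imwrite(f"pics/b_w{i}.png",im[:,:,::-1]);pickle.dump(c,open(f"b{i}.pkl","wb"))
    print(manip.current_clock(),manip.current_tool_pos())
E
```

```text
2.75 [0.52047242 0.06291581 0.2998822 ]
3.525 [0.56363215 0.16030608 0.27061871]
```

View pics/b_w0.png

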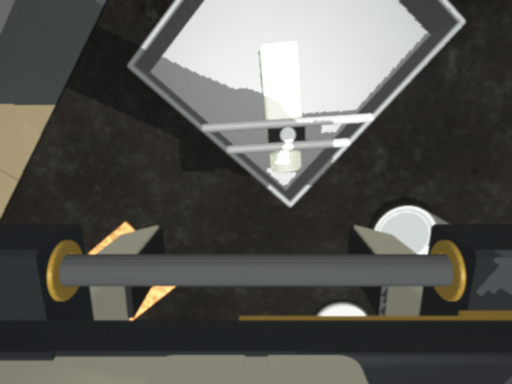

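View pics/b_w1.png

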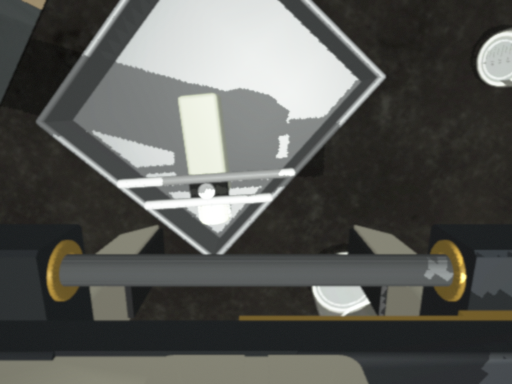

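Wrist view 0 shows the bottle's top face with base corners at about (261,43) and (298,41), and the stem head at (288,134). Bin corner at (290,204). View 1 has the base corners at about (179,97) and (216,94), the stem head at (207,191) and the bin corner near (215,255). I'll refine these corners and triangulate.

Run:
```python
from h import *
import pickle
for i,(x0,y0,x1,y1) in enumerate([(225,20,330,215),(145,75,275,250)]):
    im=cv2.imread(f"pics/b_w{i}.png")[y0:y1,x0:x1]
    s=4 if i==0 else 4
    b=cv2.resize(im,None,fx=3.05,fy=3.05,interpolation=cv2.INTER_CUBIC)
    if i==0: A=b
    else:B=b
h=max(A.shape[0],B.shape[0])
pad=lambda q:cv2.copyMakeBorder(q,0,h-q.shape[0],0,6,cv2.BORDER_CONSTANT)
o=np.hstack([pad(A),pad(B)]);print(o.shape);cv2.imwrite("pics/b_z.png",o)
c=[pickle.load(open(f"b{i}.pkl","rb")) for i in (0,1)]
for n,p,q in [("baseL",(261,43),(179,97)),("baseR",(298,41),(216,94)),("head",(288,134),(207,191)),("bincornerR",(463,20),(383,75)),("bincornerL",(130,66),(40,121))]:
    p,e=tri(ray(c[0],*p),ray(c[1],*q));print(n,p.round(4),np.round(e,4))
```

```text
(595, 728, 3)
baseL [0.4504 0.181  0.0471] [0.0007 0.0007]
baseR [0.4834 0.2051 0.0496] [0. 0.]
head [0.5294 0.1148 0.0729] [0.0005 0.0005]
bincornerR [0.6172 0.3128 0.0669] [0.0002 0.0002]
bincornerL [0.3431 0.0811 0.0617] [0.0002 0.0002]
```

View pics/b_z.png

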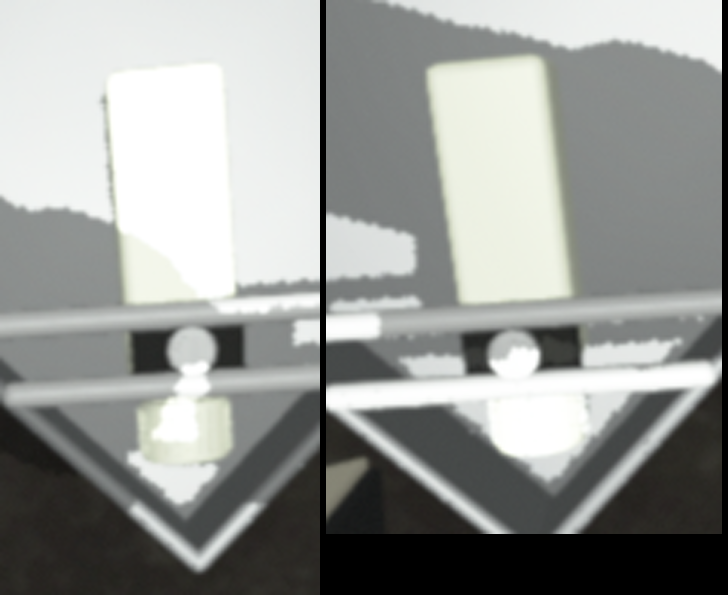

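Run:
```python
from h import *
import pickle
c=[pickle.load(open(f"b{i}.pkl","rb")) for i in (0,1)]
z0=lambda x,y:(x/3.05+225,y/3.05+20); z1=lambda x,y:((x-326)/3.05+145,y/3.05+75)
for i,f,pts in [(0,z0,[(108,75),(124,300),(223,70),(235,292)]),(1,z1,[(428,70),(458,300),(547,60),(573,295)])]:
    q=[onz(c[i],*f(*p),.046)[:2] for p in pts]
    dl=q[1]-q[0];dr=q[3]-q[2]
    print(i,[x.round(4) for x in q],"ang",np.degrees(np.arctan2(dl[1],dl[0])).round(2),np.degrees(np.arctan2(dr[1],dr[0])).round(2),
     "width",np.linalg.norm(q[2]-q[0]).round(4),"basemid",((q[0]+q[2])/2).round(4),"farmid",((q[1]+q[3])/2).round(4))
    print("head",onz(c[i],*(f(*[(192,350),(515,355)][i])),.074).round(4))
# rods centre lines
for i,f,l in [(0,z0,[(20,325),(300,305)]),(1,z1,[(400,320),(700,302)])]:
    a=onz(c[i],*f(*l[0]),.071);b=onz(c[i],*f(*l[1]),.071);d=b-a;print("rod ang normal",np.degrees(np.arctan2(d[1],d[0]))-90,a.round(4))
```

```text
0 [array([0.45  , 0.1797]), array([0.4996, 0.1154]), array([0.4846, 0.2043]), array([0.534 , 0.1414])] ang -52.36 -51.84 width 0.0424 basemid [0.4673 0.192 ] farmid [0.5168 0.1284]
head [0.5293 0.1143 0.074 ]
1 [array([0.4509, 0.1794]), array([0.5014, 0.1133]), array([0.4846, 0.2053]), array([0.5367, 0.1383])] ang -52.63 -52.16 width 0.0425 basemid [0.4678 0.1923] farmid [0.5191 0.1258]
head [0.53   0.1146 0.074 ]
rod ang normal -52.93328023778615 [0.4716 0.0873 0.071 ]
rod ang normal -53.66495136340791 [0.4895 0.1026 0.071 ]
```

Run:
```python
from h import *
from bench import viewer,manip,effector
a=hd(-52.2); r=rotzy(-up,a).as_quat()
base=np.array([.4665,.1937,0]); g=base+a*.045+up*.031; tcp=g-up*.0188
manip.move_pose(tcp+up*.10,r)
manip.servo_line(tcp+up*.03,vel=.15)
print(manip.current_force().round(2))
manip.servo_line(tcp,vel=.06)
print("down",manip.current_force().round(2))
effector.close(f_grip=45)
print("gap",manip.current_finger_gap(),manip.current_force().round(2),manip.current_tool_pos().round(4),tcp.round(4))
manip.servo_line(tcp-a*.015,vel=.05)
print("15mm",manip.current_force().round(2),manip.current_wrist_torque().round(2),manip.current_clock())
cv2.imwrite("pics/c_top.png",cv2.resize(viewer.get_image("top")[180:310,80:220,::-1],None,fx=4.5,fy=4.5))
```

```text
[0.48 0.24 0.11]
down [ 0.29 -0.85  0.09]
gap 0.043792312179141986 [-1.14 -0.04  0.64] [0.494  0.1581 0.0122] [0.4941 0.1581 0.0122]
15mm [ 3.41 -3.61 -0.58] [-0.75 -0.38 -0.03] 6.775
```

View pics/c_top.png

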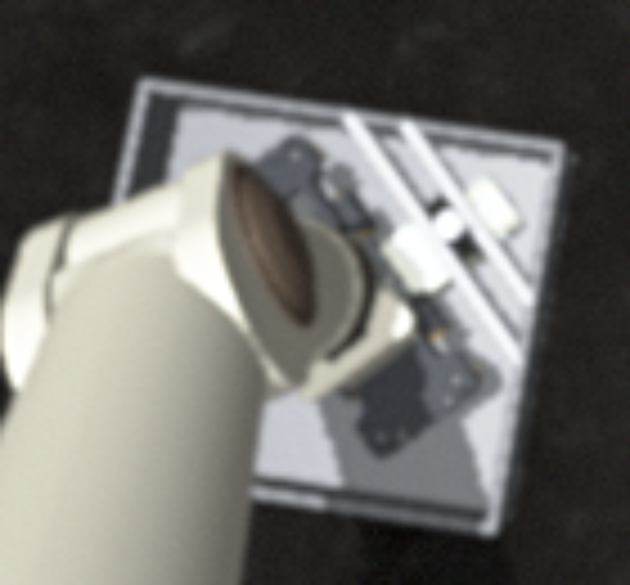

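The gap reads 43.8 mm with a drag of about 5 N, so the grip is good. I'll continue the draw and watch the forces.

Run:
```python
from h import *
from bench import viewer,manip,effector
a=hd(-52.2)
base=np.array([.4665,.1937,0]); tcp=base+a*.045+up*(.031-.0188)
for d in (.035,.055,.100):
    manip.servo_line(tcp-a*d,vel=.06)
    F=manip.current_force();print(d,F.round(2),"along",(F@a).round(2),manip.current_finger_gap().round(4))
effector.open_jaws()
manip.servo_line(tcp-a*.100+up*.10,vel=.15)
manip.servo_line(tcp-a*.06+up*.25,vel=.25)
import pickle
manip.sleep(.2)
c=viewer.get_calibration("wrist");im=viewer.get_image("wrist")
cv2.imwrite("pics/d_w.png",im[:,:,::-1]);pickle.dump(c,open("d0.pkl","wb"));print(manip.current_clock())
```

```text
Traceback (most recent call last):
AttributeError: 'float' object has no attribute 'round'
```

Run:
```python
from h import *
from bench import viewer,manip,effector
a=hd(-52.2)
base=np.array([.4665,.1937,0]); tcp=base+a*.045+up*(.031-.0188)
for d in (.055,.100):
    manip.servo_line(tcp-a*d,vel=.06)
    F=manip.current_force();print(d,F.round(2),"along",(F@a).round(2),manip.current_finger_gap())
effector.open_jaws()
manip.servo_line(tcp-a*.100+up*.10,vel=.15)
manip.servo_line(tcp-a*.06+up*.25,vel=.25)
import pickle
manip.sleep(.2)
c=viewer.get_calibration("wrist");im=viewer.get_image("wrist")
cv2.imwrite("pics/d_w.png",im[:,:,::-1]);pickle.dump(c,open("d0.pkl","wb"));print(manip.current_clock())
```

```text
0.055 [-1.13  1.46  0.77] along -1.84 0.04383042092464495
0.1 [-1.2   1.69  1.53] along -2.07 0.04411812695385478
11.45
```

View pics/d_w.png

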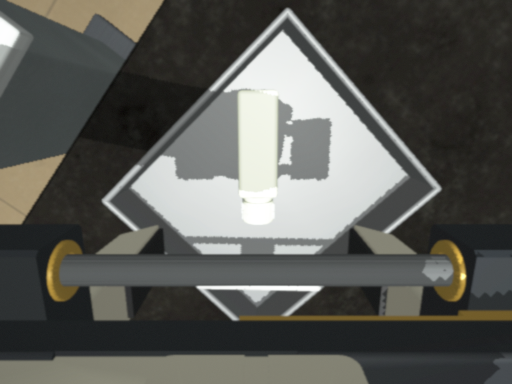

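The bottle is free of the rods. Its base edge is at row 91, columns 239–277, and its cap end is at (258,221). Next I measure its new pose and the mat.

Run:
```python
from h import *
from bench import viewer
import pickle
c=pickle.load(open("d0.pkl","rb"))
q=[onz(c,*p,.046)[:2].round(4) for p in [(239,91),(277,91),(238,187),(277,187)]]
print(q); d=(q[2]+q[3]-q[0]-q[1])/2;print("ang",np.degrees(np.arctan2(d[1],d[0])),"basemid",(q[0]+q[1])/2, "cap",onz(c,258,221,.03).round(4))
a=hd(-52.2);print("expected base",np.array([.4665,.1937,0])-a*.1)
def matc(name):
    im=cv2.imread(f"pics/a_{name}.png");hsv=cv2.cvtColor(im,cv2.COLOR_BGR2HSV)
    m=cv2.inRange(hsv,(8,90,120),(25,255,255))
    n,l,s,_=cv2.connectedComponentsWithStats(m)
    roi=[(j,s[j]) for j in range(1,n) if s[j][4]>500]
    best=[j for j,t in roi if (abs(t[0]+t[2]/2-284)<15 and abs(t[1]+t[3]/2-258)<15 if name=="top" else abs(t[0]+t[2]/2-210)<15 and abs(t[1]+t[3]/2-234)<15)][0]
    mm=(l==best).astype(np.uint8)
    cn=max(cv2.findContours(mm,0,2)[0],key=cv2.contourArea)
    ap=cv2.approxPolyDP(cn,6,True)[:,0];return ap,cv2.convexHull(cn)[:,0]
cals={n:viewer.get_calibration(n) for n in("top","side")}
C={}
for n in cals:
    ap,h=matc(n);P=np.array([onz(cals[n],*p,.005)[:2] for p in ap]);print(n,ap.tolist())
    rect=cv2.minAreaRect(np.array([onz(cals[n],*p,.005)[:2]*1000 for p in h],np.float32));print(rect)
    o=ap-0; 
    # diagonal intersection in image = centre
    if len(ap)==4:
        A=np.array([ap[2]-ap[0],-(ap[3]-ap[1])],float).T;t=np.linalg.solve(A,(ap[1]-ap[0]).astype(float));C[n]=ap[0]+t[0]*(ap[2]-ap[0])
print(C); 
if len(C)==2: print(tri(*[ray(cals[n],*C[n]) for n in C]),[onz(cals[n],*C[n],.005) for n in C])
```

```text
[array([0.3893, 0.2606]), array([0.4208, 0.285 ]), array([0.4508, 0.1774]), array([0.4855, 0.2044])]
ang -52.38748245440989 basemid [0.40505 0.2728 ] cap [0.4967 0.1553 0.03  ]
expected base [0.40520929 0.2727155  0.        ]
top [[271, 232], [259, 271], [297, 283], [308, 244]]
((453.1669921875, -184.82632446289062), (124.63778686523438, 123.94157409667969), 72.17952728271484)
side [[230, 219], [182, 223], [184, 248], [237, 244]]
((450.2154541015625, -188.1540069580078), (124.46453857421875, 120.10466003417969), 72.73037719726562)
{'top': array([283.89034677, 257.28491097]), 'side': array([207.94299102, 232.90550566])}
(array([ 0.45144943, -0.18552039,  0.00420426]), [np.float64(0.0013966190311569683), np.float64(0.001396619031157113)]) [array([ 0.4527656 , -0.18595699,  0.005     ]), array([ 0.44960716, -0.18636053,  0.005     ])]
```

```bash
cat > plan.py <<'E'
from h import *
a=hd(-52.3); base=np.array([.4052,.2727,0]); S=.062; ZG=.033
t=np.radians(30); z1=-up*np.cos(t)-a*np.sin(t); r1=rotzy(z1,a-up*0).as_quat()
g1=base+a*S+up*ZG; tcp1=g1+z1*.0188
def fin(psi,hz,mat=np.array([.452,-.186,.005])):
    h=hd(psi); z=h*np.cos(t)-up*np.sin(t)
    # grasp is (ZG-.026) above the axis at start -> up maps to -h
    g=mat+up*(S+hz)-h*(ZG-.026)
    return g+z*.0188, rotzy(z,up).as_quat()
E
python3 - <<'E'
from plan import *
from bench import manip
print(R.from_quat(r1).as_matrix().round(2))
for n,p,q in [("pre",tcp1-z1*.1,r1),("g",tcp1,r1),("lift",tcp1+up*.17,r1)]+[(f"{psi}/{hz}",*fin(psi,hz)) for psi in (-75,-82,-90,-105) for hz in (.2,.1,.0)]:
    j=manip.solve_ik(p,q);print(n,None if j is None else np.round(j,2))
E
```

```text
[[ 0.79  0.53 -0.31]
 [ 0.61 -0.69  0.4 ]
 [-0.   -0.5  -0.87]]
pre [-0.14  0.57  0.02  1.86 -0.52  1.07  0.87]
g [-0.14  0.68 -0.08  1.93 -0.57  0.86  0.9 ]
lift [-0.21  0.41  0.    1.88 -0.51  1.15  0.74]
-75/0.2 [-0.49  0.27  0.16  2.31  1.18  1.15 -0.93]
-75/0.1 [-0.52  0.52  0.18  2.33  1.28  1.02 -1.21]
-75/0.0 [-0.57  0.8   0.24  2.3   1.37  0.89 -1.47]
-82/0.2 [-0.5   0.32  0.18  2.23  1.08  1.2  -0.92]
-82/0.1 [-0.52  0.55  0.2   2.25  1.14  1.06 -1.15]
-82/0.0 [-0.56  0.81  0.25  2.22  1.19  0.91 -1.36]
-90/0.2 [-0.5   0.38  0.21  2.13  0.97  1.26 -0.91]
-90/0.1 [-0.5   0.59  0.22  2.15  1.    1.12 -1.09]
-90/0.0 [-0.53  0.82  0.25  2.13  1.02  0.97 -1.26]
-105/0.2 [-0.45  0.49  0.25  1.96  0.79  1.39 -0.9 ]
-105/0.1 [-0.45  0.67  0.25  1.98  0.78  1.24 -1.02]
-105/0.0 [-0.46  0.87  0.25  1.95  0.78  1.11 -1.13]
```

Run:
```python
from plan import *
from bench import manip,effector,viewer
manip.move_pose(tcp1-z1*.1,r1)
manip.servo_line(tcp1-z1*.03,vel=.15); print(manip.current_force().round(2))
manip.servo_line(tcp1,vel=.05); print(manip.current_force().round(2))
effector.close(f_grip=50)
print("gap",manip.current_finger_gap(),manip.current_force().round(2))
manip.servo_line(tcp1+up*.02,vel=.05)
print("gap",manip.current_finger_gap(),manip.current_force().round(2),manip.current_wrist_torque().round(2))
manip.servo_line(tcp1+up*.17,vel=.15)
print("gap",manip.current_finger_gap(),manip.current_force().round(2),manip.current_clock())
cv2.imwrite("pics/e_s.png",cv2.resize(viewer.get_image("side")[40:240,60:300,::-1],None,fx=3,fy=3))
```

```text
[ 0.16 -0.12  0.28]
[-0.41 -0.29  0.08]
gap 0.043897623435330574 [ 0.75 -0.09  0.11]
gap 0.043805258015830253 [-0.28  0.28 -1.91] [-0.64 -0.48 -0.01]
gap 0.0437851738920893 [ 0.3  -1.08 -1.51] 16.025
```

View pics/e_s.png

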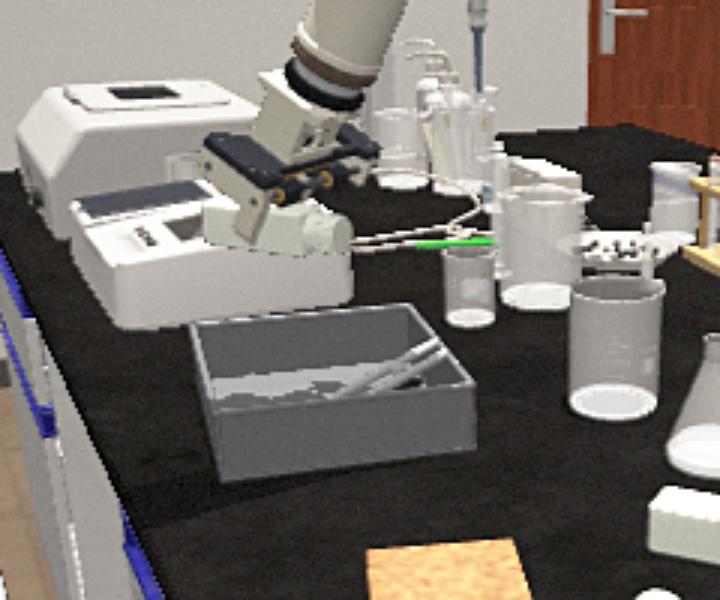

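The side view shows the bottle held level, well above the bin. Next I turn it upright over the mat.

Run:
```python
from plan import *
from bench import manip,effector,viewer
p,q=fin(-95,.17); manip.move_pose(p,q)
p,q=fin(-95,.03); manip.servo_line(p,vel=.12)
manip.sleep(.3)
print("gap",manip.current_finger_gap(),manip.current_force().round(2),manip.current_clock())
S_=viewer.get_image("side");T_=viewer.get_image("top")
cv2.imwrite("pics/f_s.png",S_[:,:,::-1]);cv2.imwrite("pics/f_t.png",T_[:,:,::-1])
cv2.imwrite("pics/f_sz.png",cv2.resize(S_[120:270,120:280,::-1],None,fx=4,fy=4,interpolation=2))
cv2.imwrite("pics/f_tz.png",cv2.resize(T_[190:310,190:340,::-1],None,fx=4,fy=4,interpolation=2))
```

```text
gap 0.04362912151813628 [ 0.47 -0.46 -2.22] 19.1917
```

View pics/f_sz.png

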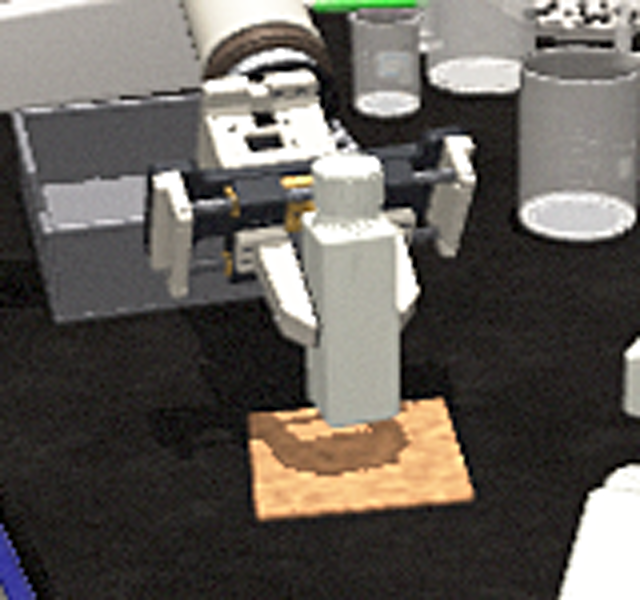

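View pics/f_tz.png

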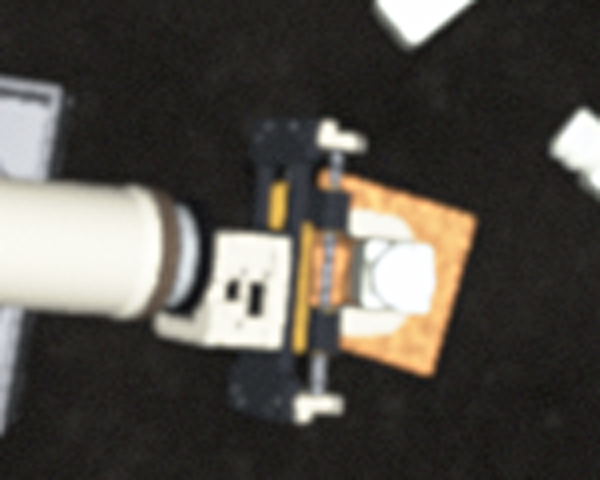

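Run:
```python
from plan import *
from bench import viewer
s=viewer.get_calibration("side");t=viewer.get_calibration("top")
m=np.array([.452,-.186,0]);h=hd(-95);n=np.array([-h[1],h[0],0])
zz=lambda c,p,o:((proj(c,p)-o)*4).round(0)
so=np.array([120,120]);to=np.array([190,190])
print("cap",zz(s,m+up*.185,so),zz(t,m+up*.185,to))
for i in(-1,1):
  for j in(-1,1):
    b=m+h*.022*i+n*.022*j
    print(i,j,"base",zz(s,b+up*.035,so),"shoulder118",zz(s,b+up*.153,so),"top",zz(t,b+up*.153,to))
```

```text
cap [346. 158.] [403. 277.]
-1 -1 base [306. 395.] shoulder118 [298. 205.] top [360. 307.]
-1 1 base [378. 382.] shoulder118 [373. 195.] top [366. 237.]
1 -1 base [328. 429.] shoulder118 [321. 233.] top [429. 313.]
1 1 base [403. 415.] shoulder118 [399. 222.] top [434. 244.]
```

The projected corners agree with both pictures to within about 2 px: base corner (328,429) predicted against (330,427) seen. So the bottle is upright and centred. I'll lower it gently until it touches.

Run:
```python
from plan import *
from bench import manip,effector,viewer
p,q=fin(-95,.005); manip.servo_line(p,vel=.05)
manip.sleep(.3);F0=manip.current_force();print(F0.round(2))
for hz in np.arange(.004,-.004,-.001):
    p,q=fin(-95,hz); manip.servo_line(p,vel=.02); F=manip.current_force()
    print(round(hz,4),(F-F0).round(2),manip.current_wrist_torque().round(2))
    if F[2]-F0[2]>3: break
S_=viewer.get_image("side");print(manip.current_clock())
cv2.imwrite("pics/g_sz.png",cv2.resize(S_[120:270,120:280,::-1],None,fx=4,fy=4,interpolation=2))
```

```text
[-0.12  0.08 -1.88]
0.004 [ 0.54 -0.35  0.8 ] [ 1.31 -0.09  0.05]
0.003 [-0.56 -0.44 -0.02] [ 1.35 -0.05  0.02]
0.002 [-0.77  0.73  2.81] [ 0.88  0.   -0.06]
0.001 [-2.18  4.45  9.83] [ 0.11  0.16 -0.27]
21.2917
```

View pics/g_sz.png

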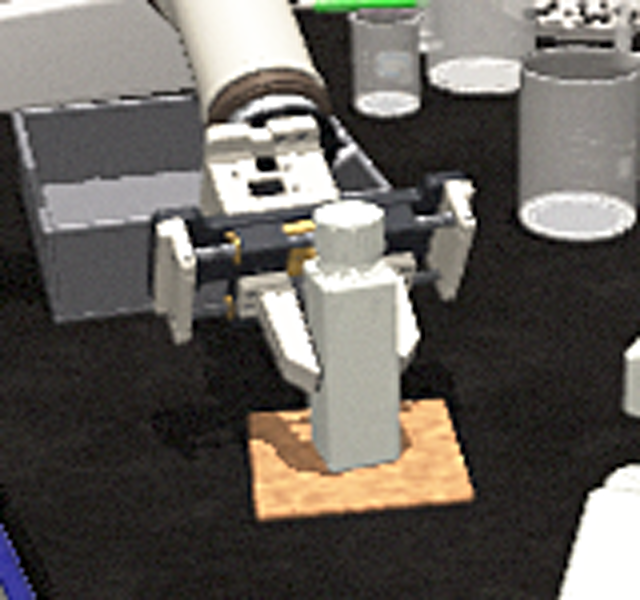

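The bottle is in contact at about 10 N. I'll ease off slightly, release, and back off along the tool axis.

Run:
```python
from plan import *
from bench import manip,effector,viewer
p,q=fin(-95,.0016); manip.servo_line(p,vel=.02);print(manip.current_force().round(2))
effector.open_jaws(); manip.sleep(.3)
z=R.from_quat(q).as_matrix()[:,2]
manip.servo_line(p-z*.06,vel=.06)
manip.servo_line(p-z*.15,vel=.15)
manip.servo_line(p-z*.15+up*.12,vel=.2)
manip.sleep(.3)
S_=viewer.get_image("side");T_=viewer.get_image("top");print(manip.current_clock())
cv2.imwrite("pics/h_s.png",S_[:,:,::-1])
cv2.imwrite("pics/h_t.png",T_[:,:,::-1])
cv2.imwrite("pics/h_sz.png",cv2.resize(S_[120:270,120:280,::-1],None,fx=4,fy=4,interpolation=2))
cv2.imwrite("pics/h_tz.png",cv2.resize(T_[190:310,190:340,::-1],None,fx=4,fy=4,interpolation=2))
s=viewer.get_calibration("side");t=viewer.get_calibration("top")
m=np.array([.452,-.186,.005]);h=hd(-95);n=np.array([-h[1],h[0],0])
zz=lambda c,p,o:((proj(c,p)-o)*4).round(0)
so=np.array([120,120]);to=np.array([190,190])
print("cap",zz(s,m+up*.15,so),zz(t,m+up*.15,to))
for i in(-1,1):
  for j in(-1,1):
    b=m+h*.022*i+n*.022*j
    print(i,j,"base",zz(s,b,so),"top",zz(t,b+up*.118,to))
```

```text
[-1.44  3.19  6.39]
25.8083
cap [348. 210.] [398. 275.]
-1 -1 base [308. 440.] top [357. 305.]
-1 1 base [379. 427.] top [362. 238.]
1 -1 base [330. 475.] top [423. 311.]
1 1 base [404. 461.] top [428. 244.]
```

View pics/h_sz.png

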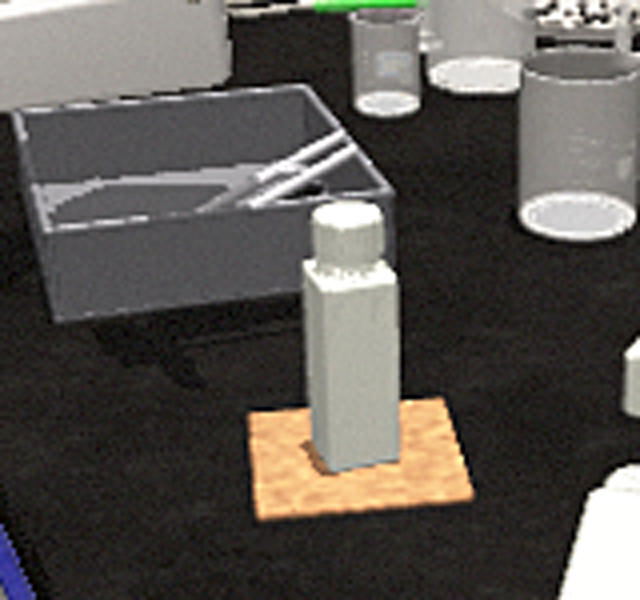

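View pics/h_tz.png

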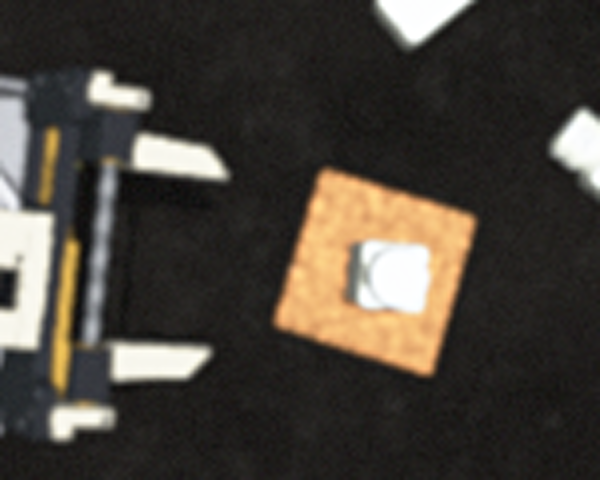

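View pics/h_t.png

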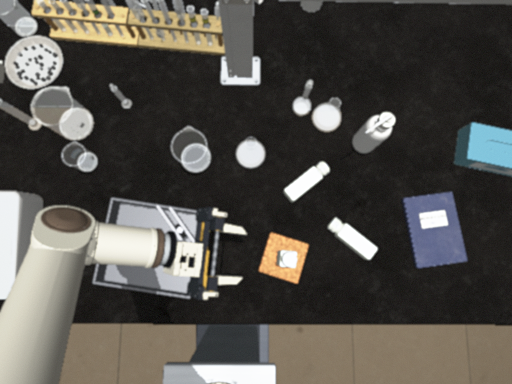

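The bottle stands upright at the mat centre with its corners within about 1–2 px of prediction. The beaker (195,157) and flask (250,152) are in their original places, and the gripper is clear.

```bash
python3 -c "
from bench import manip
print(manip.hand_in(),manip.current_clock())"
```

```text
the job is handed in; nothing more can be done
the job is handed in; nothing more can be done
```

The bottle now stands upright, cap up, in the middle of the cork mat. I handed the job in at about 26 s of the 54 s allowed; the hand-in gives no verdict.

**What I did:**
- I gripped the bottle near its base and drew it 100 mm level along its axis, with about 5 N of drag where I read it (at 15 mm).
- I let go in the open part of the bin, regripped it with the hand tilted 30°, lifted it and turned it upright.
- I lowered it until it touched the mat, released it and backed away along the tool axis.

**Last checks:**
- **Position:** In the side and top views the bottle's corners lie within about 2 px (a few mm) of where they should be for the mat centre. The mat centre itself agreed between the two views to about 3 mm.
- **Contact force:** It touched the mat about 2 mm sooner than planned, so the contact force rose by about 10 N. I eased off slightly before opening the jaws, and the bottle stayed standing.
- **Surroundings:** The flask and beaker look unmoved in the top view, and the gripper is clear of everything.

None of these checks failed.

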